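# Set the finished candles on their holders

## Robot

A 6-joint arm with a two-finger parallel gripper is mounted at the origin on the work surface. World frame = base frame: x ahead of the robot, y to its left, z up, the work surface at z = 0. Lengths are in mm, angles in rad, forces in N, time in s.
With the tool pointing down it reaches from about 350 to 775 mm from the base axis. Payload 7.3 kg.
Tool frame: the origin (TCP) lies on the front face of the gripper's body, between the roots of the fingers; the fingertips stand 66 mm ahead of it and the grasp point (between the pads) lies 47 mm ahead of it (bot.tcp_to_grasp is the z of the grasp point in the tool frame, in mm); z points along the fingers, y is the direction in which the jaws open and shut (so a half turn about z gives the same grasp; the last joint's range is limited). The gripper opens to 92 mm and grips with 3 to 60 N. Pads are 19 mm wide; open, the fingers measure 130 mm over their backs; the gripper's body (75 mm by 190 mm) begins 47 mm behind the grasp point.
Start: joints at [-1.302, 0.342, 1.524, -0, 1.275, -0.146], TCP at [211.601, -480.483, 292.241] pointing down, gripper open.
Joint ranges: [-2.53, 2.53], [-0.77, 2.02], [0.04, 2.7], [-1, 4.14], [0.28, 2.66], [-3.11, 3.11]. Speed limits (rad/s): [2.57, 2.57, 3.14, 3.14, 3.14, 3.14].

## Interface

Orientations are given as [roll, pitch, yaw] about the fixed x, y, z axes, in that order (R = Rz(yaw) Ry(pitch) Rx(roll)).
In Python, from plant import bot gives the robot as it stands.
- The arm moves only by the tool carry_out, never from a script. Its argument "deltas" is a list that holds one entry, the list of rows, each a list of 4 numbers: the shift along the tool's x, y, z in mm, then the turn about the tool's z in units of 5 degrees (1.0 is 5 degrees). A call has 1 to 20 rows; each row is the pose to reach, as a shift and turn from the pose commanded when the call began, along the tool's axes at that moment; what a row does not reach only later rows make up. A row lasts 1/10 s, in which the tool goes at most 50 mm and 8.59 degrees, less where a joint would pass 70% of its speed; a pose out of reach is approached as far as the arm can. A call with a gripper value outside its range is refused whole. "fingers" is the finger opening in mm, from 0 to 91.8, set as the call begins (left out, the last holds). The fingers move at their own pace and stop on an object; the grip force is fixed at half the most. Time passes only in rows, so rows that repeat a pose let the fingers close. It gives the time, the measured TCP pose, the force and the opening at its end, in the units of the state.
- bot.get_obs(): the state, without advancing time (a new reading comes with each control period).
- bot.capture(name): name is "side" or "top"; returns (picture, depth): 384x512x3 uint8, blue, green, red; 384x512 float32, mm along the optical axis (not along the pixel's ray), 0 where there is no reading.
- bot.camera_model(name): a dict with "K" (3x3 intrinsics, pixels), "distortion" ([k1, k2, p1, p2, k3] as OpenCV has them; the pictures are not rectified), "camera_from_world" (4x4, takes a point from world to camera coordinates). Camera axes: x right, y down, z forward; pixel columns grow to the right and rows downward; lengths in mm; the calibration is good to about 2 mm. A picture is of the moment at which its call begins. camera_model takes no time and is no camera call.
- bot.close_job(): hands the job in, once; it reports no verdict.
The state is a dict: "time": time; "joint_positions": joint angles; "dq": joint speeds; "tau": joint torques, N m; "tool_pos": TCP position; "tcp_rot": TCP orientation; "contact_force": force on the tool from outside, world axes, zero at the start; "moment": the same for the moment, N m; "grip_width": finger opening in mm.
Only numpy, scipy, OpenCV 4.12 (cv2) and the standard library are available. Lean on these libraries where they do the work, as an engineer would, in place of code of your own. Each camera call takes 0.05 s, during which the arm holds its last target. There are 200 camera calls.

## Task

Get the four finished candles ready for display: stand each one upright in the middle of the holder made for it - the red round pillar on the white round plate, the green square candle on the square grey plate, the long ivory two-wick candle in the long wooden tray and the small lilac votive in the small blue dish - with the straight sides of the square and the long candle parallel to those of their holder. Set them down gently rather than dropping them, knock none over, and do not push the white mould, whose wax is still setting.

Things in the scene. Friction and masses are not known exactly. Their poses are not given: they have to be found in the camera images.
- pillar_center (a point): Round pillar candle, deep red wax, one wick: an upright cylinder of 60 mm diameter, 75 mm high, about 0.19 kg, standing loose on the table. The point is its centre, half-way up (37.5 mm above its foot), z along its axis, up.
- square_center (a point): Square candle, green wax, one wick: an upright block 52 x 52 mm and 70 mm high, about 0.17 kg, loose. The point is its centre, half-way up (35 mm above its foot); x and y are square to its sides, z up.
- oblong_center (a point): Long candle with two wicks, ivory wax: a block 84 mm along its x, 44 mm along its y, 60 mm high, about 0.20 kg, loose. The point is its centre, half-way up (30 mm above its foot); z up.
- votive_center (a point): Small votive candle, lilac wax, one wick: round, 40 mm diameter at the top and 37 mm at the foot, 52 mm high, about 0.06 kg, loose. The point is its centre, half-way up (26 mm above its foot); z up.
- round_plate: White round ceramic plate for the pillar, fixed in place: 102 mm diameter over its rim. Its flat floor, 84 mm across, lies 5 mm above the table; the rim stands 12 mm above the table. Origin at the centre of its underside (on the table), z up.
- square_plate: Grey square stone plate for the square candle, fixed in place: 84 x 84 mm over its rim. The floor, 74 x 74 mm, lies 5 mm above the table; the rim, 5 mm thick, stands 12 mm above the table. Origin at the centre of its underside; x and y are square to its sides, z up.
- long_tray: Brown wooden oblong tray for the long candle, fixed in place: 114 mm along its x, 74 mm along its y. The floor, 104 x 64 mm, lies 5 mm above the table; the rim, 5 mm thick, stands 12 mm above the table. Origin at the centre of its underside; z up.
- votive_dish: Small blue round ceramic dish for the votive, fixed in place: 68 mm diameter over its rim. The floor, 56 mm across, lies 5 mm above the table; the rim stands 18 mm above the table. Origin at the centre of its underside, z up.
- setting_mould_center (a point): Round white silicone mould, 72 mm diameter, 50 mm high, full of pink wax that is still setting, with a thin wooden wick bar (88 mm long, along its x) across the top and the wick end rising to 67 mm above the table. It stands loose on the table and must be left alone. The point is its centre, 25 mm above its foot; z up.
Not all that is in view belongs to the job. Of the things that look like the part that bears square_center, the larger one is meant. Of the things that look like the part that bears pillar_center, the larger one is meant.

How it is judged:
By the outcome, as a careful person would: the job done as asked, in the order asked, and still so for the second after the job is handed in, with the robot touching nothing.
It also fails if it takes over 99 s, if anything falls off the work surface, if the arm or the gripper's body presses on something with over 40 N, if the wrist force passes 120 N, or if a joint passes its speed limit or range.

## Working session

There is one attempt and no reset: what is moved stays moved. The work goes in short steps, Python scripts to look and compute and a tool call to move; the robot and the scene stay as the last step left them, time stands still between calls to the robot, and variables do not carry over. Pictures are saved under pics/ and viewed, about 12 in all and at most 16, crops included, and the job is handed in when it is done.

Besides the shell and the picture viewer there is one more tool, called after "Call:" by a JSON object that holds its "fn" and its "kwargs". carry_out: Moves the arm, as the interface text tells. Its arguments: {"type":"object","properties":{"deltas":{"type":"array","items":{"type":"array","items":{"type":"array","items":{"type":"number"}}}},"fingers":{"type":"number"}},"required":["deltas"]}

```bash
mkdir -p pics; ls
cat > h.py <<'E'
import numpy as np, cv2
from plant import bot
def grab(tag):
    o={}
    for n in("top","side"):
        im,d=bot.capture(n); cv2.imwrite(f"pics/{n}_{tag}.png",im); np.savez(f"pics/{n}_{tag}.npz",im=im,d=d); o[n]=(im,d)
    return o
def ray(n,uv):
    m=bot.camera_model(n);K=np.array(m["K"]);T=np.array(m["camera_from_world"])
    p=cv2.undistortPoints(np.array(uv,float).reshape(-1,1,2),K,np.array(m["distortion"],float)).reshape(-1,2)
    R=T[:3,:3];c=-R.T@T[:3,3];return c,np.c_[p,np.ones(len(p))]@R
def onplane(n,uv,z):
    c,d=ray(n,uv); return c+d*((z-c[2])/d[:,2])[:,None]
def cloud(n,d):
    v,u=np.nonzero(d>0); c,r=ray(n,np.c_[u,v]); P=np.full(d.shape+(3,),np.nan); P[v,u]=c+r*d[v,u][:,None]; return P
E
python3 - <<'E'
from h import *
o=grab("a"); print({k:np.round(v,3) if k!='x' else 0 for k,v in bot.get_obs().items()})
for n in o:
    m=bot.camera_model(n);T=np.array(m["camera_from_world"]);print(n,-T[:3,:3].T@T[:3,3],T[2,:3],(o[n][1]>0).mean())
E
```

```text
pics
{'time': np.float64(0.1), 'joint_positions': array([-1.302,  0.343,  1.525,  0.   ,  1.275, -0.146]), 'dq': array([-0.001, -0.003, -0.002,  0.   , -0.002,  0.002]), 'tau': array([ 2.0000e-03, -4.3201e+01, -2.4469e+01,  7.2000e-02,  5.3000e-02,
       -0.0000e+00]), 'tool_pos': array([ 211.531, -480.213,  291.626]), 'tcp_rot': array([-3.14 , -0.   ,  0.415]), 'contact_force': array([ 0.811,  0.049, -0.146]), 'moment': array([0.001, 0.015, 0.02 ]), 'grip_width': np.float64(91.625)}
top [ 417.94298351   -2.55119001 1101.78697681] [ 0.13836528  0.00371674 -0.99037429] 0.9959564208984375
side [ 71.98631085 790.15675317 886.81289093] [ 0.39826143 -0.63040942 -0.66631209] 0.9961293538411459
```

View pics/top_a.png

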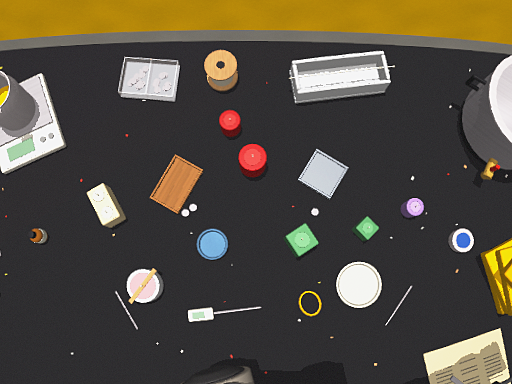

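View pics/side_a.png

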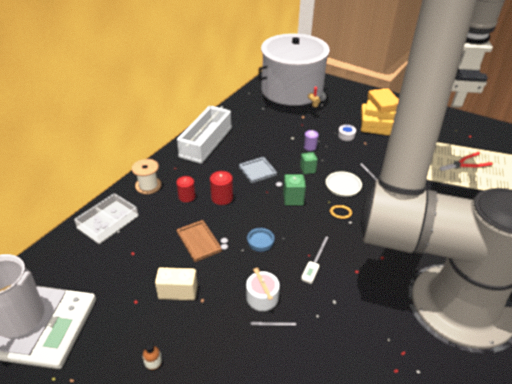

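The top view shows the pillar at (252,159), the green square at (302,240), the ivory candle at (105,205) and the votive at (415,207). The plates are at (359,285) round and (323,173) square, the tray at (177,183), the dish at (212,244) and the mould at (144,286). The smaller red candle at (230,123) and the smaller green one at (367,228) are distractors. The side view agrees.

```bash
cat >> h.py <<'E'
# name: seed px in top, top-surface z, colour tolerance kind, hsv lo/hi
OB={'pillar':((252,159),75,(0,150,60),(8,255,255)),'square':((302,240),70,(40,60,40),(85,255,255)),
'oblong':((105,205),60,(12,15,120),(35,120,255)),'votive':((415,207),52,(125,40,60),(160,255,255)),
'rplate':((359,285),12,(0,0,140),(179,60,255)),'splate':((323,173),12,(95,5,90),(130,90,255)),
'tray':((177,183),12,(5,100,50),(18,255,230)),'dish':((212,244),18,(98,100,60),(115,255,255)),
'mould':((144,286),50,(0,0,120),(179,255,255)),'redsmall':((230,123),50,(0,150,60),(8,255,255)),'grsmall':((367,228),40,(40,60,40),(85,255,255))}
def measure(im,d,names=OB,seeds={}):
    P=cloud("top",d); hsv=cv2.cvtColor(im,cv2.COLOR_BGR2HSV)
    for k in names:
        s,z,lo,hi=OB[k]; s=seeds.get(k,s); m=cv2.inRange(hsv,lo,hi)
        zz=P[...,2]; zr=np.nanmedian(zz[s[1]-3:s[1]+4,s[0]-3:s[0]+4])
        if z>20: m[~(np.abs(zz-zr)<7)]=0
        m=cv2.morphologyEx(m,cv2.MORPH_CLOSE,np.ones((3,3)))
        n,L,st,ce=cv2.connectedComponentsWithStats(m)
        l=[i for i in range(1,n) if st[i,4]>40]; l=min(l,key=lambda i:np.hypot(*(ce[i]-s)))
        c=max(cv2.findContours((L==l).astype(np.uint8),cv2.RETR_EXTERNAL,cv2.CHAIN_APPROX_NONE)[0],key=len).reshape(-1,2)
        W=onplane("top",c,z)[:,:2].astype(np.float32); r=cv2.minAreaRect(W); e=cv2.minEnclosingCircle(W)
        print(f"{k:9s} zmeas {zr:6.1f} px {np.round(ce[l])} rect c {np.round(r[0],1)} size {np.round(r[1],1)} ang {r[2]:.1f} circ {np.round(e[0],1)} d {2*e[1]:.1f}")
E
python3 - <<'E'
from h import *
f=np.load("pics/top_a.npz"); measure(f["im"],f["d"])
E
```

```text
pillar    zmeas   76.2 px [252. 157.] rect c [ 6.577e+02 -2.000e-01] size [57.2 58. ] ang 81.4 circ [ 6.572e+02 -5.000e-01] d 60.1
square    zmeas   70.4 px [301. 240.] rect c [ 485.  -103.9] size [52.2 52.1] ang 33.5 circ [ 485.2 -104.2] d 70.2
oblong    zmeas   60.4 px [103. 204.] rect c [558.6 320.1] size [84.4 44.5] ang 30.2 circ [558.9 319.5] d 90.6
votive    zmeas   52.2 px [414. 207.] rect c [ 557.8 -353.2] size [36.6 37.9] ang 87.9 circ [ 557.7 -354.1] d 40.8
rplate    zmeas    4.7 px [358. 284.] rect c [ 390.1 -235.6] size [100.7  98.6] ang 89.7 circ [ 390.3 -235.7] d 102.7
splate    zmeas    4.8 px [323. 173.] rect c [ 636.7 -158.9] size [84.8 86.7] ang 59.0 circ [ 636.2 -159.9] d 116.9
tray      zmeas    5.8 px [176. 184.] rect c [611.9 168.3] size [ 76.7 114.6] ang 60.9 circ [612.3 169.5] d 134.1
dish      zmeas    5.0 px [212. 244.] rect c [477.7  85.5] size [65.3 65.5] ang 0.6 circ [477.8  85.7] d 68.7
mould     zmeas   53.4 px [143. 286.] rect c [386.1 228.9] size [70.4 70.4] ang 5.6 circ [385.9 230.8] d 89.5
redsmall  zmeas   58.1 px [229. 120.] rect c [747.3  49.5] size [43.4 42.6] ang 44.4 circ [747.2  49.4] d 45.9
grsmall   zmeas   50.5 px [367. 228.] rect c [ 512.  -248.6] size [35.3 39.4] ang 44.0 circ [ 512.7 -248.6] d 50.9
```

```bash
cat > go.py <<'E'
import sys,numpy as np
from plant import bot
from scipy.spatial.transform import Rotation as R
o=bot.get_obs(); p=np.array(o["tool_pos"]); r=R.from_euler("xyz",o["tcp_rot"]); yaw=o["tcp_rot"][2]
print("t",round(float(o["time"]),2),"pos",np.round(p,1),"rot",np.round(np.degrees(o["tcp_rot"]),2),"w",round(float(o["grip_width"]),1),"F",np.round(o["contact_force"],1),"q6",round(float(o["joint_positions"][5]),2))
for a in sys.argv[1:]:   # x,y,z(tcp),yawdeg
    x,y,z,w=map(float,a.split(","))
    t=(np.degrees(yaw)-w+90)%180-90
    print(a,"->",np.round(r.inv().apply(np.array([x,y,z])-p),1),"turn",round(t/5,2))
E
python3 go.py 657.5,-.3,200,23.8 657.5,-.3,96,23.8
```

```text
t 0.1 pos [ 211.5 -480.2  291.6] rot [-1.7992e+02 -1.0000e-02  2.3770e+01] w 91.6 F [ 0.8  0.  -0.1] q6 -0.15
657.5,-.3,200,23.8 -> [ 601.5 -259.4   92.1] turn -0.01
657.5,-.3,96,23.8 -> [ 601.5 -259.2  196.1] turn -0.01
```

Call:
{"fn": "carry_out", "kwargs": {"deltas": [[[40,-17,6,0],[80,-35,12,0],[120,-52,18,0],[160,-69,25,0],[200,-86,31,0],[240,-104,37,0],[280,-121,43,0],[320,-138,49,0],[360,-155,55,0],[400,-172,61,0],[440,-190,67,0],[480,-207,74,0],[520,-224,80,0],[555,-239,86,0],[580,-250,90,0],[595,-257,92,0],[601.5,-259.4,92,0],[601.5,-259.4,92,0],[601.5,-259.4,92,0]]], "fingers": 91.8}}

```text
time: 2.0
tool_pos: [657.1, -1.4, 200.2]
tcp_rot: [3.142, 0.001, 0.414]
contact_force: [-0.9, 0.7, 0.4]
grip_width: 91.9
```

```bash
python3 go.py 657.5,-.3,96,23.8
```

```text
t 2.0 pos [657.1  -1.4 200.2] rot [1.800e+02 4.000e-02 2.374e+01] w 91.9 F [-0.9  0.7  0.4] q6 1.04
657.5,-.3,96,23.8 -> [  0.9  -0.8 104.2] turn -0.01
```

Call:
{"fn": "carry_out", "kwargs": {"deltas": [[[0.9,-0.8,20,0],[0.9,-0.8,40,0],[0.9,-0.8,60,0],[0.9,-0.8,80,0],[0.9,-0.8,95,0],[0.9,-0.8,102,0],[0.9,-0.8,104,0],[0.9,-0.8,104,0]]]}}

```text
time: 2.8
tool_pos: [658.3, 0.1, 96.7]
tcp_rot: [3.141, -0.001, 0.415]
contact_force: [0.5, -0.4, -0.4]
grip_width: 91.7
```

Call:
{"fn": "carry_out", "kwargs": {"deltas": [[[0,0,0,0],[0,0,0,0],[0,0,0,0],[0,0,0,0],[0,0,0,0],[0,0,0,0],[0,0,0,0],[0,0,0,0]]], "fingers": 50}}

```text
time: 3.6
tool_pos: [658.5, 0.1, 96.7]
tcp_rot: [3.141, -0.001, 0.415]
contact_force: [0.7, -2.3, 3.3]
grip_width: 59.7
```

```bash
python3 go.py 390.2,-235.7,220,23.8
```

```text
t 3.6 pos [6.585e+02 1.000e-01 9.670e+01] rot [ 1.7994e+02 -6.0000e-02  2.3760e+01] w 59.7 F [ 0.7 -2.3  3.3] q6 1.04
390.2,-235.7,220,23.8 -> [-340.4  107.8 -123.5] turn -0.01
```

Call:
{"fn": "carry_out", "kwargs": {"deltas": [[[0,0,-8,0],[0,0,-25,0],[0,0,-50,0],[0,0,-80,0],[0,0,-105,0],[0,0,-118,0],[0,0,-123,0]]]}}

```text
time: 4.3
tool_pos: [658.1, 0.7, 220.3]
tcp_rot: [3.141, -0.001, 0.415]
contact_force: [-0.0, -0.8, -2.0]
grip_width: 59.6
```

Call:
{"fn": "carry_out", "kwargs": {"deltas": [[[-8,2.5,0,0],[-25,8,0,0],[-50,16,0,0],[-80,25,0,0],[-110,35,0,0],[-140,44,0,0],[-170,54,0,0],[-200,63,0,0],[-230,73,0,0],[-260,82,0,0],[-290,92,0,0],[-315,100,0,0],[-332,105,0,0],[-339,107.4,0,0],[-340.4,107.8,0,0],[-340.4,107.8,0,0]]]}}

```text
time: 5.9
tool_pos: [390.0, -235.1, 218.8]
tcp_rot: [-3.141, 0.0, 0.415]
contact_force: [0.8, 0.8, -2.2]
grip_width: 59.7
```

```bash
python3 go.py 390.2,-235.7,102.2,23.8
```

```text
t 5.9 pos [ 390.  -235.1  218.8] rot [-1.7995e+02  1.0000e-02  2.3750e+01] w 59.7 F [ 0.8  0.8 -2.2] q6 0.44
390.2,-235.7,102.2,23.8 -> [ -0.    0.7 116.6] turn -0.01
```

Call:
{"fn": "carry_out", "kwargs": {"deltas": [[[0,0.3,10,0],[0,0.3,30,0],[0,0.3,55,0],[0,0.3,80,0],[0,0.3,100,0],[0,0.3,109,0],[0,0.3,112,0],[0,0.3,113.5,0],[0,0.3,114.5,0],[0,0.3,115,0],[0,0.3,115,0],[0,0.3,115,0]]]}}

```text
time: 7.1
tool_pos: [390.2, -235.8, 104.6]
tcp_rot: [3.141, -0.0, 0.415]
contact_force: [-0.4, 0.3, -2.1]
grip_width: 59.4
```

Call:
{"fn": "carry_out", "kwargs": {"deltas": [[[0,0,0.3,0],[0,0,0.6,0],[0,0,0.9,0],[0,0,1.2,0],[0,0,1.2,0]]]}}

```text
time: 7.6
tool_pos: [390.1, -235.7, 103.0]
tcp_rot: [-3.142, 0.0, 0.415]
contact_force: [-0.3, -0.3, -1.6]
grip_width: 59.7
```

Call:
{"fn": "carry_out", "kwargs": {"deltas": [[[0,0,0.3,0],[0,0,0.6,0],[0,0,0.9,0],[0,0,1.1,0],[0,0,1.1,0]]]}}

```text
time: 8.1
tool_pos: [390.1, -235.7, 101.9]
tcp_rot: [3.142, 0.0, 0.415]
contact_force: [-0.2, -0.8, -2.0]
grip_width: 59.7
```

Call:
{"fn": "carry_out", "kwargs": {"deltas": [[[0,0,0.3,0],[0,0,0.6,0],[0,0,0.9,0],[0,0,0.9,0],[0,0,0.9,0]]]}}

```text
time: 8.6
tool_pos: [390.1, -235.7, 101.6]
tcp_rot: [3.141, -0.0, 0.415]
contact_force: [-2.0, 2.3, 6.7]
grip_width: 59.2
```

Contact at 101.6, as expected. I'll release and lift.

Call:
{"fn": "carry_out", "kwargs": {"deltas": [[[0,0,0,0],[0,0,0,0],[0,0,0,0],[0,0,0,0],[0,0,0,0]]], "fingers": 78}}

```text
time: 9.1
tool_pos: [390.1, -235.7, 101.0]
tcp_rot: [3.142, 0.0, 0.415]
contact_force: [0.9, -0.2, 0.8]
grip_width: 77.9
```

Call:
{"fn": "carry_out", "kwargs": {"deltas": [[[0,0,-10,0],[0,0,-30,0],[0,0,-60,0],[0,0,-90,0],[0,0,-115,0],[0,0,-120,0],[0,0,-120,0]]], "fingers": 78}}

```text
time: 9.8
tool_pos: [390.3, -235.8, 221.9]
tcp_rot: [3.14, -0.001, 0.415]
contact_force: [0.5, 0.6, -0.7]
grip_width: 77.9
```

```bash
python3 go.py 485,-104,200,33.5 485,-104,93,33.5
python3 - <<'E'
from h import *
im,d=bot.capture("top"); cv2.imwrite("pics/top_b.png",im)
try: measure(im,d,['pillar'],{'pillar':(357,265)})
except Exception as e: print(e)
E
```

```text
t 9.8 pos [ 390.3 -235.8  221.9] rot [ 1.7988e+02 -5.0000e-02  2.3770e+01] w 77.9 F [ 0.5  0.6 -0.7] q6 0.44
485,-104,200,33.5 -> [139.8 -82.5  21.9] turn -1.95
485,-104,93,33.5 -> [139.7 -82.7 128.9] turn -1.95
min() iterable argument is empty
```

Call:
{"fn": "carry_out", "kwargs": {"deltas": [[[14,-8,2,-0.2],[35,-21,6,-0.5],[63,-37,10,-0.9],[91,-54,15,-1.3],[119,-70,19,-1.7],[134,-79,21,-1.9],[139.8,-82.5,22,-1.95],[139.8,-82.5,22,-1.95],[139.8,-82.5,22,-1.95]]], "fingers": 91.8}}

```text
time: 10.75
tool_pos: [484.2, -104.3, 198.5]
tcp_rot: [-3.141, 0.001, 0.584]
contact_force: [0.5, -0.1, 0.2]
grip_width: 91.7
```

```bash
python3 go.py 485,-104,93,33.5
python3 - <<'E'
from h import *
im,d=bot.capture("top"); cv2.imwrite("pics/top_c.png",im)
measure(im,d,['pillar','rplate'],{'pillar':(359,272)})
E
```

```text
t 10.75 pos [ 484.2 -104.3  198.5] rot [-1.7995e+02  6.0000e-02  3.3480e+01] w 91.7 F [ 0.5 -0.1  0.2] q6 0.62
485,-104,93,33.5 -> [  1.    0.3 105.5] turn -0.0Traceback (most recent call last):
  File "<stdin>", line 3, in <module>
  File "h.py", line 30, in measure
    l=[i for i in range(1,n) if st[i,4]>40]; l=min(l,key=lambda i:np.hypot(*(ce[i]-s)))
                                               ~~~^^^^^^^^^^^^^^^^^^^^^^^^^^^^^^^^^^^^^
ValueError: min() iterable argument is empty
```

View pics/top_c.png

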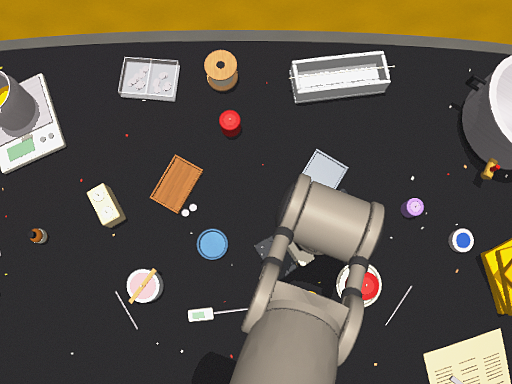

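The arm hides part of the scene from above. The pillar stands on the round plate at about (369,287), half hidden. I'll go on with the green candle and check the pillar later.

Call:
{"fn": "carry_out", "kwargs": {"deltas": [[[0.7,0.3,20,0],[0.7,0.3,45,0],[0.7,0.3,70,0],[0.7,0.3,90,0],[0.7,0.3,101,0],[0.7,0.3,105,0],[0.7,0.3,105,0],[0.7,0.3,105,0]]]}}

```text
time: 11.6
tool_pos: [486.0, -104.1, 94.8]
tcp_rot: [3.14, -0.001, 0.585]
contact_force: [-0.3, -0.5, -0.3]
grip_width: 91.7
```

Call:
{"fn": "carry_out", "kwargs": {"deltas": [[[0,0,0,0],[0,0,0,0],[0,0,0,0],[0,0,0,0],[0,0,0,0],[0,0,0,0],[0,0,0,0],[0,0,0,0]]], "fingers": 40}}

```text
time: 12.4
tool_pos: [485.8, -103.9, 94.1]
tcp_rot: [3.141, -0.0, 0.585]
contact_force: [0.8, -1.4, 0.6]
grip_width: 51.8
```

```bash
python3 go.py 636.5,-159.3,220,59 636.5,-159.3,220,-31
python3 - <<'E'
from h import *
im,d=bot.capture("side"); cv2.imwrite("pics/side_c.png",im)
E
```

```text
t 12.4 pos [ 485.8 -103.9   94.1] rot [ 1.7996e+02 -2.0000e-02  3.3520e+01] w 51.8 F [ 0.8 -1.4  0.6] q6 0.62
636.5,-159.3,220,59 -> [  95.1  129.5 -125.7] turn -5.1
636.5,-159.3,220,-31 -> [  95.1  129.5 -125.7] turn 12.9
```

View pics/side_c.png

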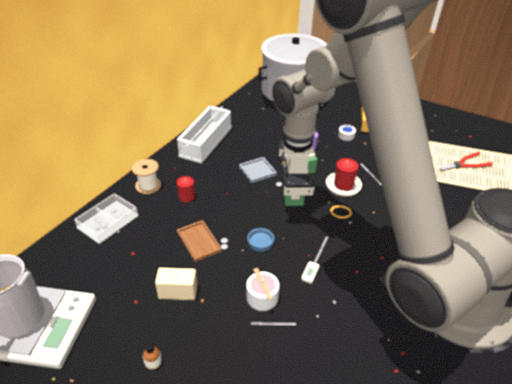

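The side view shows the pillar upright on its plate at (347,175), and the grip width of 51.8 mm fits the square candle.

Call:
{"fn": "carry_out", "kwargs": {"deltas": [[[0,0,-8,0],[0,0,-25,0],[0,0,-50,0],[0,0,-80,0],[0,0,-105,0],[0,0,-118,0],[0,0,-125,0]]]}}

```text
time: 13.15
tool_pos: [485.5, -103.6, 220.5]
tcp_rot: [3.14, -0.001, 0.585]
contact_force: [-0.1, -0.1, -1.7]
grip_width: 52.0
```

Call:
{"fn": "carry_out", "kwargs": {"deltas": [[[5,6,0,-0.25],[14,19,0,-0.8],[27,37,0,-1.5],[42,57,0,-2.3],[57,78,0,-3.1],[71,97,0,-3.8],[83,113,0,-4.5],[91,124,0,-4.9],[95,129,0,-5.1],[95,129.5,0,-5.1],[95,129.5,0,-5.1],[95,129.5,0,-5.1]]]}}

```text
time: 14.35
tool_pos: [635.7, -159.0, 218.9]
tcp_rot: [-3.141, 0.0, 1.03]
contact_force: [0.1, -0.3, -1.2]
grip_width: 52.1
```

```bash
python3 go.py 636.5,-159.3,99.1,59
```

```text
t 14.35 pos [ 635.7 -159.   218.9] rot [-1.7996e+02  1.0000e-02  5.9000e+01] w 52.1 F [ 0.1 -0.3 -1.2] q6 0.18
636.5,-159.3,99.1,59 -> [  0.2   0.9 119.8] turn 0.0
```

Call:
{"fn": "carry_out", "kwargs": {"deltas": [[[0.2,0.5,10,0],[0.2,0.5,30,0],[0.2,0.5,55,0],[0.2,0.5,80,0],[0.2,0.5,100,0],[0.2,0.5,111,0],[0.2,0.5,115,0],[0.2,0.5,117,0],[0.2,0.5,117.5,0],[0.2,0.5,118,0],[0.2,0.5,118.5,0],[0.2,0.5,118.5,0],[0.2,0.5,118.5,0]]]}}

```text
time: 15.65
tool_pos: [636.9, -159.3, 100.8]
tcp_rot: [3.141, -0.0, 1.03]
contact_force: [-0.9, 0.7, -1.7]
grip_width: 51.7
```

Call:
{"fn": "carry_out", "kwargs": {"deltas": [[[0,0,0.3,0],[0,0,0.6,0],[0,0,0.9,0],[0,0,1.2,0],[0,0,1.2,0]]]}}

```text
time: 16.15
tool_pos: [636.7, -159.3, 99.2]
tcp_rot: [-3.142, 0.0, 1.03]
contact_force: [0.5, -0.3, -2.8]
grip_width: 52.0
```

Call:
{"fn": "carry_out", "kwargs": {"deltas": [[[0,0,0.3,0],[0,0,0.6,0],[0,0,0.9,0],[0,0,0.9,0],[0,0,0.9,0]]]}}

```text
time: 16.65
tool_pos: [636.8, -159.3, 99.2]
tcp_rot: [3.141, 0.0, 1.03]
contact_force: [-2.1, 0.5, 5.4]
grip_width: 51.6
```

Call:
{"fn": "carry_out", "kwargs": {"deltas": [[[0,0,0,0],[0,0,0,0],[0,0,0,0],[0,0,0,0],[0,0,0,0]]], "fingers": 70}}

```text
time: 17.15
tool_pos: [636.8, -159.3, 98.3]
tcp_rot: [3.142, 0.0, 1.03]
contact_force: [0.3, 0.4, 0.1]
grip_width: 70.1
```

Call:
{"fn": "carry_out", "kwargs": {"deltas": [[[0,0,-10,0],[0,0,-30,0],[0,0,-60,0],[0,0,-90,0],[0,0,-115,0],[0,0,-120,0],[0,0,-120,0]]]}}

```text
time: 17.85
tool_pos: [637.0, -159.4, 219.6]
tcp_rot: [3.139, -0.0, 1.03]
contact_force: [0.6, 0.2, -0.2]
grip_width: 70.2
```

```bash
python3 go.py 558.8,319.8,180,30.2
```

```text
t 17.85 pos [ 637.  -159.4  219.6] rot [ 1.7987e+02 -2.0000e-02  5.9020e+01] w 70.2 F [ 0.6  0.2 -0.2] q6 0.18
558.8,319.8,180,30.2 -> [ 370.5 -313.8   39. ] turn 5.76
```

Call:
{"fn": "carry_out", "kwargs": {"deltas": [[[15,-13,1,0.2],[41,-35,4,0.6],[67,-56,7,1.0],[93,-78,10,1.4],[119,-100,12,1.8],[145,-122,15,2.2],[171,-144,18,2.6],[197,-166,20,3.0],[223,-188,23,3.5],[249,-210,26,3.9],[275,-232,28,4.3],[301,-254,31,4.7],[327,-276,34,5.1],[348,-294,37,5.5],[363,-307,39,5.7],[370.5,-313.8,39,5.76],[370.5,-313.8,39,5.76],[370.5,-313.8,39,5.76]]], "fingers": 88}}

```text
time: 19.65
tool_pos: [558.5, 319.1, 178.7]
tcp_rot: [3.141, 0.001, 0.528]
contact_force: [-0.8, -0.2, 0.2]
grip_width: 88.0
```

```bash
python3 go.py 558.8,319.8,87,30.2
python3 - <<'E'
from h import *
im,d=bot.capture("top"); cv2.imwrite("pics/top_d.png",im)
measure(im,d,['pillar','rplate','square'],{'pillar':(364,280),'square':(323,165)})
E
```

```text
t 19.65 pos [558.5 319.1 178.7] rot [1.7998e+02 8.0000e-02 3.0230e+01] w 88.0 F [-0.8 -0.2  0.2] q6 1.44
558.8,319.8,87,30.2 -> [ 0.8 -0.5 91.7] turn 0.01
pillar    zmeas   80.7 px [365. 286.] rect c [ 389.5 -234.6] size [57.1 55.8] ang 89.5 circ [ 389.6 -234.9] d 59.4
rplate    zmeas   80.0 px [355. 284.] rect c [ 390.1 -235.6] size [100.7  98.6] ang 89.7 circ [ 390.3 -235.7] d 102.7
square    zmeas   75.2 px [327. 168.] rect c [ 636.6 -159.5] size [51.5 53.8] ang 60.1 circ [ 636.9 -159.6] d 70.9
```

View pics/top_d.png

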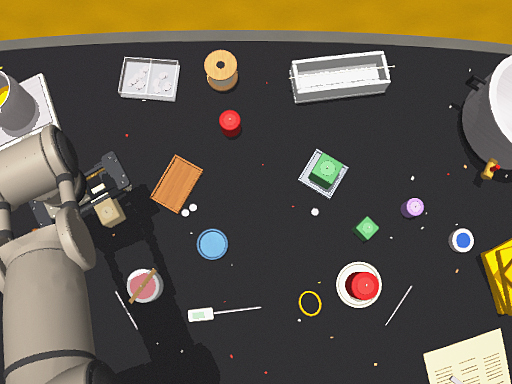

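The picture shows the pillar centred on its plate at (365,286) and the square candle centred and parallel on its own at (327,168), both within about 1 mm. Next is the ivory candle.

Call:
{"fn": "carry_out", "kwargs": {"deltas": [[[0.7,-0.5,15,0],[0.7,-0.5,40,0],[0.7,-0.5,65,0],[0.7,-0.5,82,0],[0.7,-0.5,89,0],[0.7,-0.5,91,0],[0.7,-0.5,91,0],[0.7,-0.5,91,0]]]}}

```text
time: 20.5
tool_pos: [559.4, 320.7, 89.4]
tcp_rot: [3.141, -0.002, 0.527]
contact_force: [0.8, 0.5, 0.5]
grip_width: 87.8
```

Call:
{"fn": "carry_out", "kwargs": {"deltas": [[[0,0,0,0],[0,0,0,0],[0,0,0,0],[0,0,0,0],[0,0,0,0],[0,0,0,0],[0,0,0,0],[0,0,0,0]]], "fingers": 34}}

```text
time: 21.3
tool_pos: [558.9, 320.6, 88.4]
tcp_rot: [3.141, -0.0, 0.527]
contact_force: [0.6, -1.2, 0.6]
grip_width: 43.7
```

```bash
python3 go.py 612.1,168.9,210,150.9
```

```text
t 21.3 pos [558.9 320.6  88.4] rot [179.99  -0.    30.21] w 43.7 F [ 0.6 -1.2  0.6] q6 1.45
612.1,168.9,210,150.9 -> [ -30.4  157.9 -121.6] turn 11.86
```

Call:
{"fn": "carry_out", "kwargs": {"deltas": [[[0,0,-8,0],[0,0,-25,0],[0,0,-50,0],[0,0,-80,0],[0,0,-105,0],[0,0,-117,0],[0,0,-121,0]]]}}

```text
time: 22.0
tool_pos: [559.1, 320.8, 210.8]
tcp_rot: [3.141, -0.002, 0.527]
contact_force: [-0.2, 0.1, -1.6]
grip_width: 43.9
```

Call:
{"fn": "carry_out", "kwargs": {"deltas": [[[-1,5,0,0.4],[-3,15,0,1.1],[-5,28,0,2.1],[-8,42,0,3.2],[-11,56,0,4.2],[-14,71,0,5.3],[-16,85,0,6.4],[-19,99,0,7.4],[-22,113,0,8.5],[-25,128,0,9.6],[-27,142,0,10.7],[-29,152,0,11.4],[-30.4,157,0,11.8],[-30.4,157.9,0,11.86],[-30.4,157.9,0,11.86],[-30.4,157.9,0,11.86]]]}}

```text
time: 23.6
tool_pos: [611.8, 169.4, 209.1]
tcp_rot: [3.141, 0.001, -0.506]
contact_force: [-0.2, -0.4, -2.2]
grip_width: 43.8
```

```bash
python3 go.py 612.1,168.9,93.4,150.9
```

```text
t 23.6 pos [611.8 169.4 209.1] rot [ 1.7998e+02  3.0000e-02 -2.9020e+01] w 43.8 F [-0.2 -0.4 -2.2] q6 2.23
612.1,168.9,93.4,150.9 -> [  0.6   0.2 115.7] turn 0.02
```

Call:
{"fn": "carry_out", "kwargs": {"deltas": [[[0.4,0.2,10,0],[0.4,0.2,30,0],[0.4,0.2,55,0],[0.4,0.2,80,0],[0.4,0.2,98,0],[0.4,0.2,108,0],[0.4,0.2,112,0],[0.4,0.2,113.5,0],[0.4,0.2,114.2,0],[0.4,0.2,114.8,0],[0.4,0.2,115.2,0],[0.4,0.2,115.2,0],[0.4,0.2,115.2,0]]]}}

```text
time: 24.9
tool_pos: [612.4, 168.5, 94.5]
tcp_rot: [-3.141, -0.0, -0.508]
contact_force: [-0.0, -0.1, -2.3]
grip_width: 44.1
```

Call:
{"fn": "carry_out", "kwargs": {"deltas": [[[0,0,0.3,0],[0,0,0.6,0],[0,0,0.6,0],[0,0,0.6,0]]]}}

```text
time: 25.3
tool_pos: [612.3, 168.5, 93.5]
tcp_rot: [3.142, -0.0, -0.508]
contact_force: [0.3, -0.1, -1.9]
grip_width: 43.9
```

Call:
{"fn": "carry_out", "kwargs": {"deltas": [[[0,0,0.3,0],[0,0,0.6,0],[0,0,0.6,0],[0,0,0.6,0]]]}}

```text
time: 25.7
tool_pos: [612.3, 168.5, 93.4]
tcp_rot: [-3.142, -0.0, -0.508]
contact_force: [-2.6, -0.5, 2.7]
grip_width: 43.6
```

Call:
{"fn": "carry_out", "kwargs": {"deltas": [[[0,0,0,0],[0,0,0,0],[0,0,0,0],[0,0,0,0],[0,0,0,0]]], "fingers": 62}}

```text
time: 26.2
tool_pos: [612.3, 168.5, 92.9]
tcp_rot: [3.141, -0.0, -0.508]
contact_force: [-0.4, -0.1, -0.5]
grip_width: 61.6
```

Call:
{"fn": "carry_out", "kwargs": {"deltas": [[[0,0,-10,0],[0,0,-30,0],[0,0,-60,0],[0,0,-90,0],[0,0,-115,0],[0,0,-120,0],[0,0,-120,0]]]}}

```text
time: 26.9
tool_pos: [612.5, 168.6, 214.1]
tcp_rot: [-3.14, -0.002, -0.508]
contact_force: [0.1, -0.3, -0.4]
grip_width: 62.1
```

```bash
python3 go.py 557.8,-353.5,180,-29
```

```text
t 26.9 pos [612.5 168.6 214.1] rot [-1.7993e+02 -1.0000e-01 -2.9090e+01] w 62.1 F [ 0.1 -0.3 -0.4] q6 2.23
557.8,-353.5,180,-29 -> [205.9 482.9  33.9] turn -0.02
```

Call:
{"fn": "carry_out", "kwargs": {"deltas": [[[8,19,0,0],[21,49,0,0],[34,80,0,0],[48,112,0,0],[62,145,0,0],[76,178,0,0],[90,211,0,0],[104,244,2,0],[118,277,6,0],[132,310,10,0],[146,343,14,0],[160,376,18,0],[174,408,23,0],[187,438,27,0],[197,462,31,0],[203,476,33,0],[205.9,482.9,34,0],[205.9,482.9,34,0],[205.9,482.9,34,0]]], "fingers": 80}}

```text
time: 28.8
tool_pos: [557.7, -352.4, 178.9]
tcp_rot: [-3.141, 0.001, -0.507]
contact_force: [0.5, 0.5, -0.7]
grip_width: 79.9
```

```bash
python3 go.py 557.8,-353.5,85,-29
python3 - <<'E'
from h import *
im,d=bot.capture("top"); cv2.imwrite("pics/top_e.png",im)
measure(im,d,['oblong'],{'oblong':(177,181)})
E
```

```text
t 28.8 pos [ 557.7 -352.4  178.9] rot [-1.7998e+02  4.0000e-02 -2.9030e+01] w 79.9 F [ 0.5  0.5 -0.7] q6 1.4
557.8,-353.5,85,-29 -> [ 0.6  0.9 93.9] turn -0.01
oblong    zmeas   65.1 px [175. 183.] rect c [612.3 170.1] size [44.2 83.9] ang 60.4 circ [612.8 171. ] d 90.7
```

View pics/top_e.png

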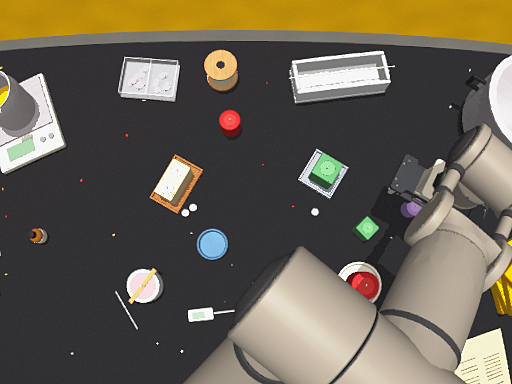

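The ivory candle sits centred and parallel in its tray at (175,183), within about 1 mm. The votive is last.

Call:
{"fn": "carry_out", "kwargs": {"deltas": [[[0.4,0.6,15,0],[0.4,0.6,40,0],[0.4,0.6,65,0],[0.4,0.6,83,0],[0.4,0.6,91,0],[0.4,0.6,94,0],[0.4,0.6,94,0],[0.4,0.6,94,0]]]}}

```text
time: 29.65
tool_pos: [558.1, -354.5, 86.1]
tcp_rot: [3.141, -0.002, -0.507]
contact_force: [-0.1, -0.7, 0.6]
grip_width: 80.0
```

Call:
{"fn": "carry_out", "kwargs": {"deltas": [[[0,0,0,0],[0,0,0,0],[0,0,0,0],[0,0,0,0],[0,0,0,0],[0,0,0,0],[0,0,0,0],[0,0,0,0]]], "fingers": 30}}

```text
time: 30.45
tool_pos: [557.5, -354.3, 85.0]
tcp_rot: [3.141, 0.0, -0.508]
contact_force: [-0.6, 0.2, 0.3]
grip_width: 38.3
```

```bash
python3 go.py 477.8,85.6,210,-29
```

```text
t 30.45 pos [ 557.5 -354.3   85. ] rot [179.99   0.   -29.09] w 38.3 F [-0.6  0.2  0.3] q6 1.4
477.8,85.6,210,-29 -> [-283.5 -345.7 -125. ] turn -0.02
```

Call:
{"fn": "carry_out", "kwargs": {"deltas": [[[0,0,-8,0],[0,0,-25,0],[0,0,-50,0],[0,0,-80,0],[0,0,-105,0],[0,0,-120,0],[0,0,-125,0]]]}}

```text
time: 31.15
tool_pos: [558.1, -354.7, 212.8]
tcp_rot: [3.141, -0.004, -0.508]
contact_force: [0.3, -0.1, -0.9]
grip_width: 38.6
```

Call:
{"fn": "carry_out", "kwargs": {"deltas": [[[-7,-8,0,0],[-20,-24,0,0],[-37,-45,0,0],[-56,-68,0,0],[-75,-91,0,0],[-94,-115,0,0],[-113,-138,0,0],[-132,-161,0,0],[-151,-184,0,0],[-170,-207,0,0],[-189,-230,0,0],[-208,-254,0,0],[-227,-277,0,0],[-246,-300,0,0],[-262,-319,0,0],[-274,-334,0,0],[-281,-343,0,0],[-283.5,-345.7,0,0],[-283.5,-345.7,0,0],[-283.5,-345.7,0,0]]]}}

```text
time: 33.15
tool_pos: [477.9, 85.0, 209.8]
tcp_rot: [3.141, 0.0, -0.508]
contact_force: [0.5, -0.2, -1.6]
grip_width: 38.7
```

```bash
python3 go.py 477.8,85.6,90,-29
```

```text
t 33.15 pos [477.9  85.  209.8] rot [ 1.7997e+02  1.0000e-02 -2.9110e+01] w 38.7 F [ 0.5 -0.2 -1.6] q6 2.1
477.8,85.6,90,-29 -> [ -0.3  -0.5 119.8] turn -0.02
```

Call:
{"fn": "carry_out", "kwargs": {"deltas": [[[-0.3,-0.5,10,0],[-0.3,-0.5,30,0],[-0.3,-0.5,55,0],[-0.3,-0.5,80,0],[-0.3,-0.5,100,0],[-0.3,-0.5,111,0],[-0.3,-0.5,115,0],[-0.3,-0.5,117,0],[-0.3,-0.5,118,0],[-0.3,-0.5,118.5,0],[-0.3,-0.5,119,0],[-0.3,-0.5,119,0],[-0.3,-0.5,119,0]]]}}

```text
time: 34.45
tool_pos: [477.9, 86.2, 91.3]
tcp_rot: [-3.141, -0.001, -0.507]
contact_force: [-0.6, 0.5, -0.6]
grip_width: 38.7
```

Call:
{"fn": "carry_out", "kwargs": {"deltas": [[[0,0,0.3,0],[0,0,0.6,0],[0,0,0.6,0],[0,0,0.6,0]]]}}

```text
time: 34.85
tool_pos: [477.8, 86.2, 90.4]
tcp_rot: [3.141, -0.0, -0.508]
contact_force: [-0.7, -0.4, -0.2]
grip_width: 39.1
```

Call:
{"fn": "carry_out", "kwargs": {"deltas": [[[0,0,0.3,0],[0,0,0.6,0],[0,0,0.6,0],[0,0,0.6,0]]]}}

```text
time: 35.25
tool_pos: [477.9, 86.2, 89.9]
tcp_rot: [3.142, -0.0, -0.508]
contact_force: [0.1, -0.5, 2.0]
grip_width: 38.6
```

Call:
{"fn": "carry_out", "kwargs": {"deltas": [[[0,0,0.2,0],[0,0,0.2,0]]]}}

```text
time: 35.45
tool_pos: [477.9, 86.2, 89.9]
tcp_rot: [3.142, -0.0, -0.508]
contact_force: [-0.8, -0.7, 5.4]
grip_width: 38.8
```

Call:
{"fn": "carry_out", "kwargs": {"deltas": [[[0,0,0,0],[0,0,0,0],[0,0,0,0],[0,0,0,0],[0,0,0,0]]], "fingers": 58}}

```text
time: 35.95
tool_pos: [477.8, 86.2, 89.5]
tcp_rot: [3.141, 0.0, -0.508]
contact_force: [-0.2, 0.8, -0.0]
grip_width: 57.8
```

Call:
{"fn": "carry_out", "kwargs": {"deltas": [[[0,0,-10,0],[0,0,-30,0],[0,0,-60,0],[0,0,-90,0],[0,0,-115,0],[0,0,-130,0],[0,0,-130,0]]]}}

```text
time: 36.65
tool_pos: [478.8, 86.3, 222.3]
tcp_rot: [-3.139, -0.005, -0.508]
contact_force: [0.8, -0.0, 0.0]
grip_width: 57.8
```

```bash
python3 go.py 520,-260,220,-29
```

```text
t 36.65 pos [478.8  86.3 222.3] rot [-179.85   -0.27  -29.08] w 57.8 F [ 0.8 -0.   0. ] q6 2.1
520,-260,220,-29 -> [204.3 282.6   2.5] turn -0.02
```

```bash
python3 go.py 280,-440,260,-29
```

```text
t 36.65 pos [478.8  86.3 222.3] rot [-179.85   -0.27  -29.08] w 57.8 F [ 0.8 -0.   0. ] q6 2.1
280,-440,260,-29 -> [ 82.2 556.5 -38.8] turn -0.02
```

Call:
{"fn": "carry_out", "kwargs": {"deltas": [[[3,15,-5,0],[6,40,-15,0],[11,75,-25,0],[17,112,-35,0],[22,149,-38,0],[27,186,-38,0],[33,223,-38,0],[38,260,-38,0],[44,297,-38,0],[49,334,-38,0],[55,371,-38,0],[60,408,-38,0],[66,445,-38,0],[71,482,-38,0],[76,515,-38,0],[80,540,-38,0],[82,556,-38,0],[82,556,-38,0],[82,556,-38,0],[82,556,-38,0]]]}}

```text
time: 38.65
tool_pos: [279.7, -438.3, 257.5]
tcp_rot: [-3.141, 0.0, -0.506]
contact_force: [0.1, 0.1, -1.0]
grip_width: 57.8
```

Run:
```python
from h import *
for k,z in dict(pillar=80,square=75,oblong=65,votive=57).items(): OB[k]=(OB[k][0],z)+OB[k][2:]
o=grab("f"); measure(*o["top"],['pillar','square','oblong','votive','tray','dish','mould','redsmall','grsmall'],{'pillar':(365,286),'square':(327,168),'oblong':(175,183),'votive':(212,240)})
```

```text
pillar    zmeas   80.2 px [365. 286.] rect c [ 389.7 -233.5] size [56.8 55.5] ang 89.5 circ [ 389.6 -233.7] d 59.3
square    zmeas   75.4 px [327. 168.] rect c [ 635.3 -158.6] size [51.3 53.5] ang 60.1 circ [ 635.9 -158.8] d 70.6
oblong    zmeas   65.1 px [173. 187.] rect c [611.4 169.1] size [43.5 83.6] ang 59.8 circ [611.8 170.2] d 90.2
votive    zmeas   58.1 px [211. 247.] rect c [471.6  85.8] size [36.4 22.3] ang 87.2 circ [478.5  85.5] d 37.3
tray      zmeas   64.8 px [180. 187.] rect c [611.9 168.3] size [ 76.9 114.6] ang 60.8 circ [612.3 169.5] d 134.1
dish      zmeas   57.4 px [213. 245.] rect c [477.7  85.5] size [65.3 65.5] ang 0.6 circ [477.7  85.6] d 68.7
mould     zmeas   52.7 px [143. 285.] rect c [386.1 228.9] size [70.4 70.4] ang 5.6 circ [386.9 231.9] d 89.7
redsmall  zmeas   58.2 px [229. 120.] rect c [747.2  49.4] size [43.5 42.6] ang 44.4 circ [747.2  49.4] d 45.9
grsmall   zmeas   50.9 px [367. 228.] rect c [ 512.4 -248.2] size [37.  39.1] ang 45.0 circ [ 512.7 -248.6] d 50.9
```

View pics/top_f.png

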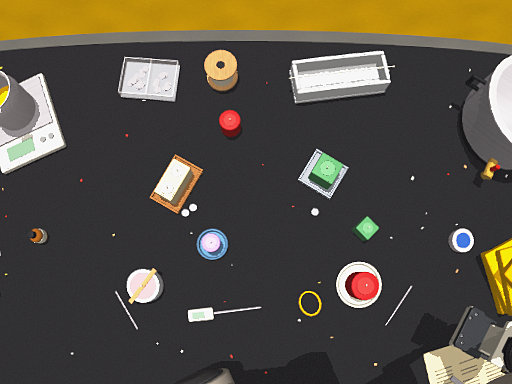

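View pics/side_f.png

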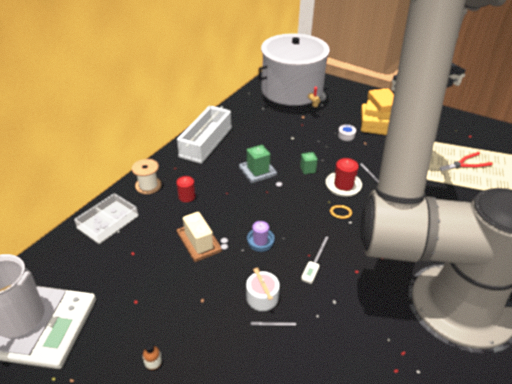

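Both views show all four candles upright in their holders: top (365,286), (327,168), (175,183) and (211,244). The mould has not moved.

```bash
python3 -c "
from plant import bot
print(bot.close_job())"
```

```text
the job is handed in; nothing more can be done
None
```

All four candles are standing upright in their own holders, placed in the order listed, and the job was handed in at about 39 s. Each was lowered in sub-millimetre steps until the force reading showed contact, then released.

| Candle | Distance from holder centre | Angle to holder |
|---|---|---|
| Red pillar | about 2 mm | – |
| Green square | about 1 mm | about 1° |
| Ivory two-wick | about 1 mm | about 1° |
| Lilac votive | about 1 mm | – |

- **Heights:** The measured top heights match standing on the holder floor, 5 mm above the table.
- **Left alone:** The white mould is where it was, as are the two smaller look-alike candles.
- **Weaker checks:** The votive's colour mask caught only part of its top, so its 1 mm comes from a circle fit, the views and the release position. The 1° angle differences are about as fine as the pictures can show. The first two top-view checks of the pillar failed because the arm was in the way; later ones worked.

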